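# Gather the nuts in the tray's pouring corner

### The arm

A 7-joint arm with a two-finger parallel gripper is mounted at the origin on the work surface. World frame = base frame: x ahead of the robot, y to its left, z up, the work surface at z = 0. Lengths are in m, angles in rad, forces in N, time in s.
With the tool pointing down it reaches from about 0.4 to 0.85 m from the base axis. Payload 10.4 kg.
Tool frame: the origin (TCP) lies between the finger pads; the fingertips stand 17 mm ahead of it and the grasp point (between the pads) lies 2 mm behind it; z points along the fingers, y is the line along which they close (so a half turn about z gives the same grasp; the last joint's range is limited). The gripper opens to 87 mm and grips with 3 to 60 N. Pads are 19 mm wide; open, the fingers measure 117 mm over their backs; the gripper's body (75 mm by 190 mm) begins 51 mm behind the grasp point.
Start: joints at [-1.183, 0.332, -0.065, 1.46, 0.022, 1.35, -0.088], TCP at [0.25, 0.573, 0.24] pointing down, gripper open.
Joint ranges: [-2.6, 2.6], [-0.5, 2.12], [-1.47, 1.34], [0.16, 2.42], [-1.27, 4.41], [0.06, 2.06], [-2.6, 2.6]. Speed limits (rad/s): [2.22, 2.22, 2.79, 2.79, 3.14, 3.14, 3.14].

### API

Orientations are given as a unit quaternion [w, x, y, z].
In Python, from station import readout, vision, sign_off, nets gives the robot as it stands. The module is installed in compiled form; this text tells all that it offers.
- The arm moves only by the tool play_rows, never from a script. Its argument "series" is a list of rows, each an object with "offset": the shift along the world's x, y, z in mm, a list of three; "rot": the turn, a rotation vector about the world's x, y, z in degrees, a list of three; "grip": the finger opening in mm, from 0 to 87. A call has 1 to 20 rows; each row shifts and turns the commanded pose from where the row before left it; what a row does not reach is not made up. A row lasts 1/12 s, in which the tool goes at most 41.7 mm and 7.16 degrees, less where a joint would pass 70% of its speed; a pose out of reach is approached as far as the arm can. A call is refused whole if a number of a shift passes 41.7 or a number of a turn 7.16, either way. A call with a gripper value outside its range is refused whole. The fingers move at their own pace and stop on an object; "force" is the grip in N (left out, the last holds). Time passes only in rows, so rows that do not move let the fingers close. It gives the time, the measured TCP pose, the force, the opening and the grip force at its end, in the units of the state.
- readout.get_state(): the state, without advancing time (a new reading comes with each control period).
- vision.get_image(name): name is "scene" or "top"; returns a dict with "frame" (384x512x3 uint8, red, green, blue), "z_map" (384x512 float32, m along the optical axis (not along the pixel's ray), 0 where there is no reading), "camera_matrix" (3x3 intrinsics, pixels), "R" (3x3) and "t" (3): a world point X has camera coordinates R X + t. Camera axes: x right, y down, z forward; pixel columns grow to the right and rows downward; lengths in m; the calibration is good to about 2 mm. A picture is of the moment at which its call begins.
- sign_off(): hands the job in; it is judged then, once.
Trained networks look in the newest picture that a camera, given by its name, has taken for a name from the list of things; names that differ only in an ending like _2 or _b are one class to them, and where a whole thing is asked for, a point or a joint stands for the part that bears it (a point fixed in the world has none). Each returns a list of dicts, best first, with "conf" (0 to 1); they miss things now and then, are a little off and sometimes report something else, mostly with a low value. They report only what shows in the picture. A call takes as long as a camera call.
- nets.find_in(camera, thing): "centre" ([x, y, z] in m, in world coordinates, good to about 4 mm: the middle of the surface that is visible of it).
- nets.silhouettes(camera, thing): "mask" (384x512 bool, what is visible of it).
The state is a dict: "t": time; "qpos": joint angles; "dq": joint speeds; "joint_torque": joint torques, N m; "eef_pos": TCP position; "orientation": TCP orientation; "ft_force": force on the tool from outside, world axes, zero at the start; "torque": the same for the moment, N m; "grip_width": finger opening in m; "gripper_force": force on a finger pad.
Only numpy, scipy, OpenCV 4.12 (cv2) and the standard library are available. Lean on these libraries where they do the work, as an engineer would, in place of code of your own. Each camera call takes 0.05 s, during which the arm holds its last target. There are 200 camera calls.

### The job

One of the four big hex nuts has been left on the bench: put it into the white tray with the other three. Then take the tray by its bar grip and lift that side, with the pouring corner opposite the grip staying down on the bench, until the tray slopes about 30 degrees and all four nuts have slid together into the pouring corner. Finish while still holding the tray tilted like that by its grip, and leave the flask, the wash bottle and the tip box where they stand.

Things in the scene. Friction and masses are not known exactly. Their poses are not given: they have to be found in the camera images.
- tray: Square open tray of white plastic, loose on the bench: 200 x 200 mm, 45 mm high, walls and floor 5 mm, about 0.45 kg. Origin at the centre of its underside; x and y run along the walls, z up. Pouring corner: (+x, +y); the bar grip stands off the (-x, -y) corner, at the start roughly towards the robot. Slippery inside: nuts slide at 7 to 10 degrees, along the walls at 11 to 18.
- tray_grip (a point): Middle of the bar grip: round white bar, 12 mm thick, 100 mm long, level, 70 mm above the bench with the tray flat; it runs along the tray's (1, -1) direction, 176 mm from the tray's centre, 35 mm out from the corner edge. Bars at its ends slope down to the walls; the middle 60 mm are free. Gripped across, it still pivots between the fingers, so the far corner stays down. Axes as the tray.
- tray_corner (a point): Inside of the pouring corner, on the inner floor, 5 mm above the tray's underside, at (95, 95) mm in the tray's frame; the corner's outer edge is 7 mm farther out along the diagonal, with a beak sticking out 15 mm at the rim. Axes as the tray.
- nut_stray: Steel hex nut, 30 mm across flats, 35 mm across corners, 16 mm high, dark 19 mm hole (solid to the touch), about 60 g, lying flat on the bench left or right of the tray. Origin at the centre of its underside; its x axis is square to a pair of flats (so are the directions 60 and 120 degrees from it).
- nut_a: Steel hex nut like the others (30 mm across flats, 16 mm high, about 60 g), lying flat inside the tray at the start, in the half towards the bar grip. Origin at the centre of its underside.
- nut_b: Steel hex nut like the others (30 mm across flats, 16 mm high, about 60 g), lying flat inside the tray at the start, in the half towards the bar grip. Origin at the centre of its underside.
- nut_c: Steel hex nut like the others (30 mm across flats, 16 mm high, about 60 g), lying flat inside the tray at the start, in the half towards the bar grip. Origin at the centre of its underside.
- flask: Conical glass laboratory flask, closed solid, 84 mm wide at the foot, 128 mm tall; origin at the centre of its underside. A bystander.
- wash_bottle: White plastic wash bottle with grey cap, 64 mm wide, 170 mm tall; origin at the centre of its underside. A bystander.
- tip_box: Grey box with a clear cover, 88 x 123 x 70 mm; origin at the centre of its underside. A bystander.

How it is judged:
By the outcome, as a careful person would: the job done as asked, in the order asked, and still so for the second after the job is handed in, while the arm keeps its last pose, push and grip.
It also fails if it takes over 59 s, if anything falls off the work surface, if the arm or the gripper's body presses on something with over 40 N, if the wrist force passes 120 N, or if a joint passes its speed limit or range.

## Working session

There is one attempt and no reset: what is moved stays moved. The work goes in short steps, Python scripts to look and compute and a tool call to move; the robot and the scene stay as the last step left them, time stands still between calls to the robot, and variables do not carry over. Pictures are saved under pics/ and viewed, at most 10 in all, crops included, and the job is handed in when it is done.

Besides the shell and the picture viewer there is one more tool, called as name(argument=value, ...), one argument or row to a line, values as JSON. play_rows: Moves the arm, as the interface text tells. Its arguments: {"type":"object","properties":{"series":{"type":"array","items":{"type":"object","properties":{"offset":{"type":"array","items":{"type":"number"}},"rot":{"type":"array","items":{"type":"number"}},"grip":{"type":"number"}}}},"force":{"type":"number"}},"required":["series"]}

```bash
mkdir -p pics
cat > h.py <<'E'
import numpy as np, cv2
from station import readout, vision, sign_off, nets
def save(im,n): cv2.imwrite('pics/'+n+'.png', im['frame'][:,:,::-1])
def pts(im,mask=None):
    z=im['z_map']; v,u=np.nonzero((z>0)&(mask if mask is not None else True))
    d=z[v,u]; K=im['camera_matrix']
    c=np.stack([(u-K[0,2])/K[0,0]*d,(v-K[1,2])/K[1,1]*d,d],1)
    return (c-im['t'])@im['R']
E
python3 - <<'E'
from h import *
np.set_printoptions(precision=4,suppress=True)
a=vision.get_image('top');b=vision.get_image('scene')
cv2.imwrite('pics/a.png',np.vstack([a['frame'],b['frame']])[:,:,::-1])
for n in ['tray','tray_grip','tray_corner','nut_stray','flask','wash_bottle','tip_box']:
  for c in ['top','scene']:
    for r in nets.find_in(c,n)[:5]: print(n,c,np.array(r['centre']),round(r['conf'],2))
s=readout.get_state(); print(s['t'],s['eef_pos'],s['orientation'],s['grip_width'])
E
```

```text
tray top [ 0.6722 -0.0512  0.0049] 0.96
tray scene [ 0.6657 -0.0504  0.0035] 0.7
tray_grip top [ 0.6672 -0.0498  0.0043] 0.65
tray_corner top [ 0.6663 -0.0476  0.0033] 0.84
tray_corner scene [ 0.6716 -0.0505  0.0017] 0.68
nut_stray top [0.4925 0.324  0.0174] 0.62
nut_stray scene [0.4988 0.3262 0.0135] 0.54
flask top [ 0.4458 -0.3037  0.0576] 0.62
flask top [0.4931 0.3238 0.0162] 0.5
flask scene [ 0.4609 -0.299   0.0553] 0.58
wash_bottle top [0.6943 0.344  0.1105] 0.92
wash_bottle scene [0.7146 0.3681 0.1086] 0.87
tip_box top [ 0.7133 -0.3436  0.0712] 0.77
tip_box scene [ 0.7333 -0.3321  0.0693] 0.63
0.8 [0.2496 0.573  0.2396] [-0.      0.2039  0.979   0.    ] 0.08724825139231082
```

```bash
python3 -c "
import cv2;i=cv2.imread('pics/a.png');cv2.imwrite('pics/a2.png',cv2.resize(i,(450,600)) if 0 else i[:384]);cv2.imwrite('pics/b2.png',i[384:])"
```

```text
(no output)
```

View pics/a2.png

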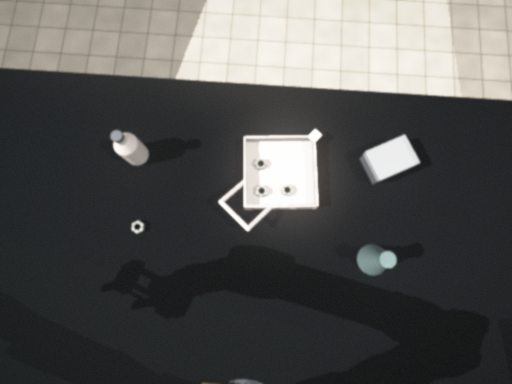

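View pics/b2.png

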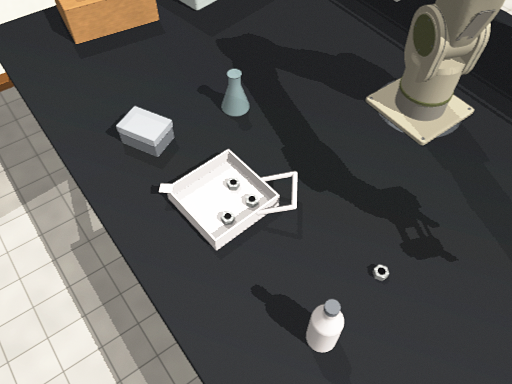

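The top picture shows the tray at about (282,172), its grip at lower left (234,215), the pouring corner at upper right (315,135), and the stray nut at (137,227). The wash bottle, tip box and flask are well clear. Next I'll measure the details.

Run:
```python
from h import *
np.set_printoptions(precision=4,suppress=True)
ims={c:vision.get_image(c) for c in ['top','scene']}
cr=[]
for c,im in ims.items():
    P=pts(im)
    g=P[(P[:,2]>.060)&(P[:,2]<.085)&(P[:,0]>.45)&(P[:,0]<.66)&(abs(P[:,1]-.05)<.13)]
    m=g.mean(0);w,V=np.linalg.eigh(np.cov(g[:,:2].T)); print(c,'grip',len(g),m,g.min(0),g.max(0),V[:,1],2*np.sqrt(3*w))
    t=P[(P[:,2]>.036)&(P[:,2]<.05)&(abs(P[:,0]-.67)<.17)&(abs(P[:,1]+.05)<.17)]
    print('rim',len(t),cv2.minAreaRect((t[:,:2]*1000).astype(np.float32)))
    f=P[(P[:,2]>.001)&(P[:,2]<.009)&(abs(P[:,0]-.67)<.11)&(abs(P[:,1]+.05)<.11)]
    print('floor',len(f),cv2.minAreaRect((f[:,:2]*1000).astype(np.float32)))
    n=P[(np.hypot(P[:,0]-.494,P[:,1]-.325)<.03)&(P[:,2]>.011)]
    print('nut',len(n),n.mean(0),n.min(0),n.max(0))
    for r in nets.find_in(c,'nut_a')[:6]: print('nuts',np.array(r['centre']),round(r['conf'],2))
    for a in range(0,60,10):
        d=n[:,:2]-(n.min(0)+n.max(0))[:2]/2; e=[np.ptp(d@[np.cos(np.radians(a+k)),np.sin(np.radians(a+k))]) for k in (0,60,120)]
        print(a,np.array(e)*1000,np.mean(e)*1000)
    # rectified patch of plane z=.016: 0.25mm/px... up=+x,left=+y
    N=90; S=4; K=im['camera_matrix']
    uu,vv=np.meshgrid(np.arange(300),np.arange(300))
    X=np.stack([.494+(150-vv)*.0002,.325+(150-uu)*.0002,np.full(uu.shape,.016)],-1)
    C=X@im['R'].T+im['t']; q=C@K.T; q=q[...,:2]/q[...,2:]
    cr.append(cv2.remap(im['frame'],q.astype(np.float32),None,cv2.INTER_CUBIC))
cv2.imwrite('pics/nut.png',np.hstack(cr)[:,:,::-1])
```

```text
top grip 321 [0.5452 0.052  0.0726] [ 0.5023 -0.0094  0.06  ] [0.6067 0.1006 0.0801] [0.6304 0.7763] [0.0463 0.1372]
rim 766 ((676.4957275390625, -53.05359649658203), (219.4372100830078, 248.37322998046875), 88.89424896240234)
floor 3966 ((669.882080078125, -49.85154724121094), (219.7191619873047, 219.63055419921875), 89.90337371826172)
nut 115 [0.4961 0.324  0.0173] [0.4789 0.3096 0.0115] [0.5116 0.3397 0.0227]
nuts [ 0.6958 -0.0004  0.02  ] 0.69
nuts [ 0.6279 -0.0806  0.0201] 0.67
nuts [ 0.6163 -0.0063  0.0199] 0.47
0 [32.6491 34.0414 33.0858] 33.258770742025746
10 [32.664  33.5154 32.5129] 32.897421459866386
20 [32.2022 31.971  31.6874] 31.953501131732114
30 [31.0785 30.1065 30.2883] 30.49108597687849
40 [32.0059 31.2289 31.5309] 31.588576606829637
50 [33.5331 32.6534 32.5851] 32.923861104113136
scene grip 298 [0.5488 0.0593 0.0708] [ 0.5031 -0.0054  0.0601] [0.6044 0.1048 0.0811] [0.6581 0.753 ] [0.04   0.1387]
rim 1067 ((671.87744140625, -44.574928283691406), (233.901611328125, 257.42718505859375), 88.94993591308594)
floor 3573 ((675.2654418945312, -44.965423583984375), (217.51153564453125, 218.0062713623047), 3.253854751586914)
nut 154 [0.4965 0.3263 0.0151] [0.4789 0.3108 0.011 ] [0.5129 0.341  0.0203]
nuts [ 0.6253 -0.0715  0.0218] 0.56
nuts [0.6975 0.0054 0.0228] 0.49
nuts [ 0.6269 -0.0015  0.0189] 0.48
0 [34.0688 32.5433 32.7022] 33.10478184463516
10 [33.5167 32.5209 32.8508] 32.96279281001639
20 [32.7323 31.5104 32.0012] 32.081336626290366
30 [32.2517 30.1375 30.772 ] 31.0537391771355
40 [30.7912 30.1734 32.611 ] 31.19187060946508
50 [31.5768 31.6699 33.8113] 32.35267472892913
```

View pics/nut.png

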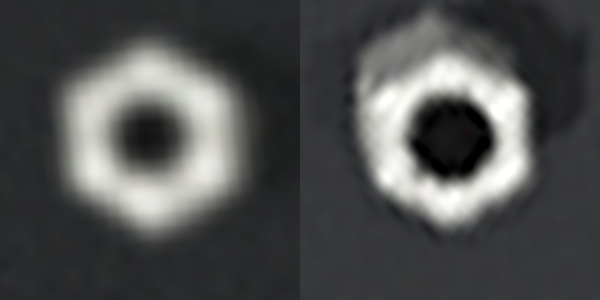

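Both crops show the nut's corners pointing along ±x, so its flats are square to ±y, with the centre near (0.4963, 0.325). Before the arm gets in the way, I'll fit the tray pose.

```bash
cat >> h.py <<'E'
from scipy.optimize import least_squares
def fit_tray(im):
    P=pts(im); R=P[(P[:,2]>.037)&(P[:,2]<.052)&(np.hypot(P[:,0]-.67,P[:,1]+.05)<.16)]
    B=P[(P[:,2]>.070)&(P[:,2]<.085)&(P[:,0]<.62)&(P[:,0]>.48)&(abs(P[:,1]-.06)<.08)]
    def loc(p,Q):
        c,s=np.cos(p[2]),np.sin(p[2]); d=Q[:,:2]-p[:2]; return d@np.array([[c,-s],[s,c]])
    def f(p):
        L=abs(loc(p,R)); r=L.max(1)-.0975
        b=loc(p,B)@[-1/2**.5,-1/2**.5]-.176
        return np.r_[r,b]
    o=least_squares(f,[.67,-.05,-np.pi/2],loss='soft_l1',f_scale=.004)
    p=o.x; y=p[2]; g=np.array([-np.cos(y)+np.sin(y),-np.sin(y)-np.cos(y)])/2**.5
    return p,p[:2]+.176*g,np.median(abs(f(p))),len(R),len(B),B.mean(0)
E
python3 - <<'E'
from h import *
np.set_printoptions(precision=4,suppress=True)
for c in ['top','scene']: print(fit_tray(vision.get_image(c)))
E
```

```text
(array([ 0.673 , -0.0555, -1.4948]), array([0.5394, 0.0591]), np.float64(0.0018280519907968931), 777, 237, array([0.5407, 0.0571, 0.0753]))
(array([ 0.674 , -0.0525, -1.4924]), array([0.5402, 0.0618]), np.float64(0.0018511056706729812), 1060, 194, array([0.5431, 0.0622, 0.0739]))
```

play_rows(
  series=[
    {"offset": [20.5,-20.5,-10],"rot": [0,0,2],"grip": 60},
    {"offset": [20.5,-20.5,-10],"rot": [0,0,2],"grip": 60},
    {"offset": [20.5,-20.5,-10],"rot": [0,0,2],"grip": 60},
    {"offset": [20.5,-20.5,-10],"rot": [0,0,2],"grip": 60},
    {"offset": [20.5,-20.5,-10],"rot": [0,0,2],"grip": 60},
    {"offset": [20.5,-20.5,-10],"rot": [0,0,2],"grip": 60},
    {"offset": [20.5,-20.5,-10],"rot": [0,0,2],"grip": 60},
    {"offset": [20.5,-20.5,-10],"rot": [0,0,2],"grip": 60},
    {"offset": [20.5,-20.5,-10],"rot": [0,0,2],"grip": 60},
    {"offset": [20.5,-20.5,-10],"rot": [0,0,2],"grip": 60},
    {"offset": [20.5,-20.5,-10],"rot": [0,0,2],"grip": 60},
    {"offset": [20.5,-20.5,-10],"rot": [0,0,1.5],"grip": 60},
    {"offset": [0,0,0],"rot": [0,0,0],"grip": 60},
    {"offset": [0,0,0],"rot": [0,0,0],"grip": 60},
  ],
)

```text
t: 2.27
eef_pos: [0.4965, 0.3251, 0.1189]
orientation: [-0.0, 0.002, 1.0, -0.001]
ft_force: [-1.3, 1.4, 0.5]
grip_width: 0.0597
gripper_force: 0.0
```

play_rows(
  series=[
    {"offset": [0,0,-20],"rot": [0,0,0],"grip": 60},
    {"offset": [0,0,-20],"rot": [0,0,0],"grip": 60},
    {"offset": [0,0,-20],"rot": [0,0,0],"grip": 60},
    {"offset": [0,0,-20],"rot": [0,0,0],"grip": 60},
    {"offset": [0,0,-12],"rot": [0,0,0],"grip": 60},
    {"offset": [0,0,-7],"rot": [0,0,0],"grip": 60},
    {"offset": [0,0,0],"rot": [0,0,0],"grip": 60},
    {"offset": [0,0,0],"rot": [0,0,0],"grip": 20},
    {"offset": [0,0,0],"rot": [0,0,0],"grip": 20},
    {"offset": [0,0,0],"rot": [0,0,0],"grip": 20},
    {"offset": [0,0,0],"rot": [0,0,0],"grip": 20},
    {"offset": [0,0,0],"rot": [0,0,0],"grip": 20},
    {"offset": [0,0,0],"rot": [0,0,0],"grip": 20},
    {"offset": [0,0,0],"rot": [0,0,0],"grip": 20},
  ],
  force=30,
)

```text
t: 3.43
eef_pos: [0.4958, 0.3272, 0.021]
orientation: [0.0, 0.0, 1.0, 0.0]
ft_force: [-1.6, -0.8, 3.3]
grip_width: 0.0296
gripper_force: 30.0
```

play_rows(
  series=[
    {"offset": [0,0,12],"rot": [0,0,0],"grip": 20},
    {"offset": [0,0,22],"rot": [0,0,0],"grip": 20},
    {"offset": [0,0,22],"rot": [0,0,0],"grip": 20},
    {"offset": [0,0,22],"rot": [0,0,0],"grip": 20},
    {"offset": [0,0,22],"rot": [0,0,0],"grip": 20},
    {"offset": [8,-16,0],"rot": [0,0,0],"grip": 20},
    {"offset": [13,-26,0],"rot": [0,0,0],"grip": 20},
    {"offset": [13,-26,0],"rot": [0,0,0],"grip": 20},
    {"offset": [13,-26,0],"rot": [0,0,0],"grip": 20},
    {"offset": [13,-26,0],"rot": [0,0,0],"grip": 20},
    {"offset": [13,-26,0],"rot": [0,0,0],"grip": 20},
    {"offset": [13,-26,0],"rot": [0,0,0],"grip": 20},
    {"offset": [13,-26,0],"rot": [0,0,0],"grip": 20},
    {"offset": [13,-26,0],"rot": [0,0,0],"grip": 20},
    {"offset": [13,-26,0],"rot": [0,0,0],"grip": 20},
    {"offset": [13,-26,0],"rot": [0,0,0],"grip": 20},
    {"offset": [13,-26,0],"rot": [0,0,0],"grip": 20},
    {"offset": [13,-26,0],"rot": [0,0,0],"grip": 20},
    {"offset": [13,-26,0],"rot": [0,0,0],"grip": 20},
    {"offset": [13,-26,0],"rot": [0,0,0],"grip": 20},
  ],
)

```text
t: 5.1
eef_pos: [0.686, -0.0542, 0.1214]
orientation: [0.0, 0.0, 1.0, 0.0]
ft_force: [0.0, 0.0, -1.1]
grip_width: 0.0298
gripper_force: 30.0
```

play_rows(
  series=[
    {"offset": [9,-18,0],"rot": [0,0,0],"grip": 20},
    {"offset": [0,0,-15],"rot": [0,0,0],"grip": 20},
    {"offset": [0,0,-20],"rot": [0,0,0],"grip": 20},
    {"offset": [0,0,-20],"rot": [0,0,0],"grip": 20},
    {"offset": [0,0,0],"rot": [0,0,0],"grip": 20},
  ],
)

```text
t: 5.52
eef_pos: [0.6921, -0.0706, 0.0618]
orientation: [-0.003, 0.0, 1.0, 0.0]
ft_force: [-0.2, 0.1, -1.8]
grip_width: 0.0296
gripper_force: 30.0
```

play_rows(
  series=[
    {"offset": [0,0,-14],"rot": [0,0,0],"grip": 20},
    {"offset": [0,0,-12],"rot": [0,0,0],"grip": 20},
    {"offset": [0,0,-6],"rot": [0,0,0],"grip": 20},
    {"offset": [0,0,0],"rot": [0,0,0],"grip": 20},
    {"offset": [0,0,0],"rot": [0,0,0],"grip": 20},
  ],
)

```text
t: 5.93
eef_pos: [0.6946, -0.071, 0.0337]
orientation: [-0.0, 0.0, 1.0, 0.0]
ft_force: [0.6, 0.2, -0.5]
grip_width: 0.0297
gripper_force: 30.0
```

Lower a bit more, release, rise.

play_rows(
  series=[
    {"offset": [0,0,-5],"rot": [0,0,0],"grip": 20},
    {"offset": [0,0,0],"rot": [0,0,0],"grip": 20},
    {"offset": [0,0,0],"rot": [0,0,0],"grip": 44},
    {"offset": [0,0,0],"rot": [0,0,0],"grip": 44},
    {"offset": [0,0,0],"rot": [0,0,0],"grip": 44},
    {"offset": [0,0,0],"rot": [0,0,0],"grip": 44},
    {"offset": [0,0,15],"rot": [0,0,0],"grip": 44},
    {"offset": [0,0,25],"rot": [0,0,0],"grip": 44},
    {"offset": [0,0,25],"rot": [0,0,0],"grip": 44},
    {"offset": [0,0,25],"rot": [0,0,0],"grip": 44},
    {"offset": [0,0,25],"rot": [0,0,0],"grip": 44},
    {"offset": [0,0,20],"rot": [0,0,0],"grip": 44},
    {"offset": [0,0,0],"rot": [0,0,0],"grip": 44},
  ],
)

```text
t: 7.02
eef_pos: [0.6969, -0.0714, 0.1704]
orientation: [0.004, 0.0, 1.0, -0.0]
ft_force: [0.9, -0.1, 1.2]
grip_width: 0.0441
gripper_force: 0.0
```

play_rows(
  series=[
    {"offset": [-11.2,9.4,0],"rot": [0,0,3.5],"grip": 50},
    {"offset": [-11.2,9.4,0],"rot": [0,0,3.5],"grip": 50},
    {"offset": [-11.2,9.4,0],"rot": [0,0,3.5],"grip": 50},
    {"offset": [-11.2,9.4,0],"rot": [0,0,3.5],"grip": 50},
    {"offset": [-11.2,9.4,0],"rot": [0,0,3.5],"grip": 50},
    {"offset": [-11.2,9.4,0],"rot": [0,0,3.5],"grip": 50},
    {"offset": [-11.2,9.4,0],"rot": [0,0,3.5],"grip": 50},
    {"offset": [-11.2,9.4,0],"rot": [0,0,3.5],"grip": 50},
    {"offset": [-11.2,9.4,0],"rot": [0,0,3.5],"grip": 50},
    {"offset": [-11.2,9.4,0],"rot": [0,0,3.5],"grip": 50},
    {"offset": [-11.2,9.4,0],"rot": [0,0,3.5],"grip": 50},
    {"offset": [-11.2,9.4,0],"rot": [0,0,3.5],"grip": 50},
    {"offset": [-11.2,9.4,0],"rot": [0,0,3.5],"grip": 50},
    {"offset": [-11.2,9.4,0],"rot": [0,0,3.5],"grip": 50},
    {"offset": [0,0,0],"rot": [0,0,0],"grip": 50},
    {"offset": [0,0,0],"rot": [0,0,0],"grip": 50},
  ],
)

```text
t: 8.35
eef_pos: [0.5378, 0.0608, 0.1643]
orientation: [0.0, -0.414, 0.91, -0.0]
ft_force: [0.3, 0.3, 0.5]
grip_width: 0.0502
gripper_force: 0.0
```

Run:
```python
from h import *
np.set_printoptions(precision=4,suppress=True)
a=vision.get_image('top');b=vision.get_image('scene')
cv2.imwrite('pics/c.png',np.hstack([a['frame'][80:280,160:400],b['frame'][100:300,130:370]])[:,:,::-1])
print(fit_tray(b)); print(fit_tray(a)[0]); s=readout.get_state(); print(s['t'],s['qpos'],s['eef_pos'],s['orientation'])
```

```text
(array([ 0.6741, -0.0526, -1.4916]), array([0.5402, 0.0616]), np.float64(0.0018158491782888364), 1039, 191, array([0.5427, 0.0618, 0.0737]))
[ 0.6725 -0.0555 -1.4912]
8.45 [-0.2261  0.2044  0.0347  1.7841 -0.0073  1.1525  2.2338] [0.5384 0.0598 0.164 ] [ 0.0003 -0.4133  0.9106 -0.0002]
```

View pics/c.png

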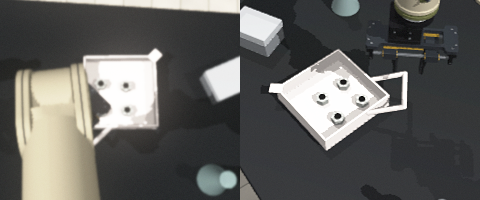

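All four nuts are in the tray, visible in the scene crop at about (343,82), (322,98), (361,98) and (338,118). The tray hasn't moved, and the bar sits under the gripper. I'll descend and grip.

play_rows(
  series=[
    {"offset": [1.5,1,-20],"rot": [0,0,0],"grip": 50},
    {"offset": [0,0,-20],"rot": [0,0,0],"grip": 50},
    {"offset": [0,0,-20],"rot": [0,0,0],"grip": 50},
    {"offset": [0,0,-20],"rot": [0,0,0],"grip": 50},
    {"offset": [0,0,-10],"rot": [0,0,0],"grip": 50},
    {"offset": [0,0,-6],"rot": [0,0,0],"grip": 50},
    {"offset": [0,0,0],"rot": [0,0,0],"grip": 50},
    {"offset": [0,0,0],"rot": [0,0,0],"grip": 5},
    {"offset": [0,0,0],"rot": [0,0,0],"grip": 5},
    {"offset": [0,0,0],"rot": [0,0,0],"grip": 5},
    {"offset": [0,0,0],"rot": [0,0,0],"grip": 5},
    {"offset": [0,0,0],"rot": [0,0,0],"grip": 5},
    {"offset": [0,0,0],"rot": [0,0,0],"grip": 5},
    {"offset": [0,0,0],"rot": [0,0,0],"grip": 5},
    {"offset": [0,0,0],"rot": [0,0,0],"grip": 5},
    {"offset": [0,0,0],"rot": [0,0,0],"grip": 5},
  ],
  force=30,
)

```text
t: 9.78
eef_pos: [0.5396, 0.0615, 0.0678]
orientation: [0.0, -0.414, 0.91, -0.0]
ft_force: [0.8, -1.5, 1.7]
grip_width: 0.0109
gripper_force: 30.0
```

play_rows(
  series=[
    {"offset": [1.1,-0.95,5.5],"rot": [0,0,0],"grip": 5},
    {"offset": [1.1,-0.95,5.5],"rot": [0,0,0],"grip": 5},
    {"offset": [1.1,-0.95,5.5],"rot": [0,0,0],"grip": 5},
    {"offset": [1.1,-0.95,5.5],"rot": [0,0,0],"grip": 5},
    {"offset": [1.1,-0.95,5.5],"rot": [0,0,0],"grip": 5},
    {"offset": [1.5,-1.25,5.3],"rot": [0,0,0],"grip": 5},
    {"offset": [1.5,-1.25,5.3],"rot": [0,0,0],"grip": 5},
    {"offset": [1.5,-1.25,5.3],"rot": [0,0,0],"grip": 5},
    {"offset": [1.5,-1.25,5.3],"rot": [0,0,0],"grip": 5},
    {"offset": [1.5,-1.25,5.3],"rot": [0,0,0],"grip": 5},
    {"offset": [1.8,-1.55,5.1],"rot": [0,0,0],"grip": 5},
    {"offset": [1.8,-1.55,5.1],"rot": [0,0,0],"grip": 5},
    {"offset": [1.8,-1.55,5.1],"rot": [0,0,0],"grip": 5},
    {"offset": [1.8,-1.55,5.1],"rot": [0,0,0],"grip": 5},
    {"offset": [1.8,-1.55,5.1],"rot": [0,0,0],"grip": 5},
    {"offset": [0,0,0],"rot": [0,0,0],"grip": 5},
    {"offset": [0,0,0],"rot": [0,0,0],"grip": 5},
    {"offset": [0,0,0],"rot": [0,0,0],"grip": 5},
  ],
)

```text
t: 11.28
eef_pos: [0.5614, 0.0425, 0.1469]
orientation: [0.0, -0.414, 0.91, -0.0]
ft_force: [-0.5, 0.6, -3.3]
grip_width: 0.0108
gripper_force: 30.0
```

Run:
```python
from h import *
a=vision.get_image('top');b=vision.get_image('scene')
cv2.imwrite('pics/d.png',cv2.resize(np.hstack([a['frame'][80:280,200:400],b['frame'][100:300,130:330]]),(800,400))[:,:,::-1])
```

```text
(no output)
```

View pics/d.png

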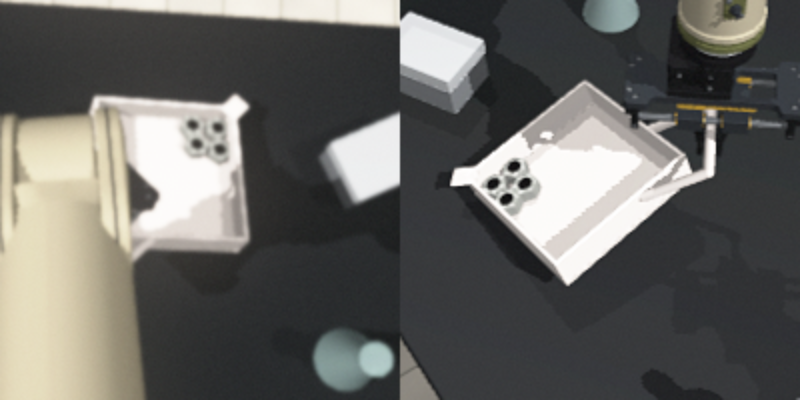

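The tray is held and tilted about 15°. The nuts have bunched by the pouring corner, at (205,135) in the left half. I'll continue to 30°.

play_rows(
  series=[
    {"offset": [2.15,-1.85,4.9],"rot": [0,0,0],"grip": 5},
    {"offset": [2.15,-1.85,4.9],"rot": [0,0,0],"grip": 5},
    {"offset": [2.15,-1.85,4.9],"rot": [0,0,0],"grip": 5},
    {"offset": [2.15,-1.85,4.9],"rot": [0,0,0],"grip": 5},
    {"offset": [2.15,-1.85,4.9],"rot": [0,0,0],"grip": 5},
    {"offset": [2.45,-2.1,4.7],"rot": [0,0,0],"grip": 5},
    {"offset": [2.45,-2.1,4.7],"rot": [0,0,0],"grip": 5},
    {"offset": [2.45,-2.1,4.7],"rot": [0,0,0],"grip": 5},
    {"offset": [2.45,-2.1,4.7],"rot": [0,0,0],"grip": 5},
    {"offset": [2.45,-2.1,4.7],"rot": [0,0,0],"grip": 5},
    {"offset": [2.75,-2.35,4.3],"rot": [0,0,0],"grip": 5},
    {"offset": [2.75,-2.35,4.3],"rot": [0,0,0],"grip": 5},
    {"offset": [2.75,-2.35,4.3],"rot": [0,0,0],"grip": 5},
    {"offset": [2.75,-2.35,4.3],"rot": [0,0,0],"grip": 5},
    {"offset": [2.75,-2.35,4.3],"rot": [0,0,0],"grip": 5},
    {"offset": [0,0,0],"rot": [0,0,0],"grip": 5},
    {"offset": [0,0,0],"rot": [0,0,0],"grip": 5},
    {"offset": [0,0,0],"rot": [0,0,0],"grip": 5},
    {"offset": [0,0,0],"rot": [0,0,0],"grip": 5},
    {"offset": [0,0,0],"rot": [0,0,0],"grip": 5},
  ],
)

```text
t: 13.05
eef_pos: [0.5979, 0.0113, 0.2163]
orientation: [-0.0, -0.414, 0.91, 0.0]
ft_force: [0.2, -1.1, -3.5]
grip_width: 0.011
gripper_force: 30.0
```

Run:
```python
from h import *
np.set_printoptions(precision=4,suppress=True)
a=vision.get_image('top');b=vision.get_image('scene')
cv2.imwrite('pics/e.png',cv2.resize(np.hstack([a['frame'][80:280,200:400],b['frame'][100:300,130:330]]),(800,400),interpolation=cv2.INTER_CUBIC)[:,:,::-1])
# floor plane from bright points inside tray
for im in (a,b):
    m=np.zeros((384,512),bool); 
    ms=nets.silhouettes('top' if im is a else 'scene','tray')
    P=pts(im,ms[0]['mask']); P=P[(abs(P[:,0]-.69)<.06)&(abs(P[:,1]+.065)<.06)]
    rng=np.random.default_rng(0); best=0
    for _ in range(400):
        q=P[rng.choice(len(P),3,False)]; n=np.cross(q[1]-q[0],q[2]-q[0]); l=np.linalg.norm(n)
        if l<1e-6: continue
        n/=l; k=(abs((P-q[0])@n)<.003)
        if k.sum()>best: best=k.sum(); K=k
    c=P[K].mean(0); n=np.linalg.svd(P[K]-c)[2][2]; n*=np.sign(n[2]); 
    print('tilt',np.degrees(np.arccos(n[2])),n,c,best,len(P))
    # lowest tray points
    Q=pts(im,ms[0]['mask']); d=Q[:,:2]@[.759,-.651]; print('minz near corner',np.percentile(Q[(d>np.percentile(d,85)),2],[1,10]))
for r in nets.find_in('top','nut_a')[:5]: print(np.array(r['centre']),r['conf'])
```

```text
tilt 29.102994375814962 [ 0.3658 -0.3206  0.8737] [ 0.6718 -0.1059  0.0677] 386 391
minz near corner [0.015  0.0307]
tilt 29.35406097339049 [ 0.3683 -0.3235  0.8716] [ 0.6891 -0.0691  0.0713] 1373 1437
minz near corner [-0.0027  0.0203]
[ 0.7664 -0.1024  0.0435] 0.68
[ 0.7352 -0.1103  0.0544] 0.65
```

View pics/e.png

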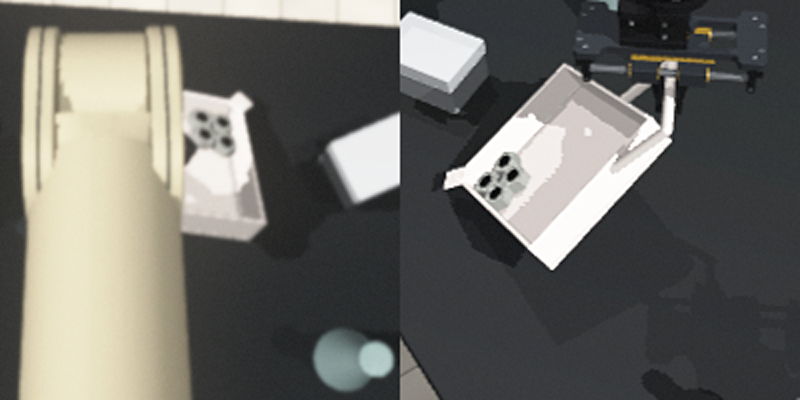

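The scene half shows the tilted tray with all four nuts clustered at about (500,178), and the fitted tilt is about 29°. Next I'll check where the nuts sit in tray coordinates, from the hole pixels.

Run:
```python
from h import *
np.set_printoptions(precision=1,suppress=True)
th=np.radians(29.2); u=np.array([.759,-.651,0]); z=np.array([0,0,1.]); v=np.cross(z,u)
n=np.cos(th)*z+np.sin(th)*u; d=np.cos(th)*u-np.sin(th)*z   # d: downhill diagonal
S=readout.get_state(); g=np.array(S['eef_pos'])+[0,0,.002]
C=g+.176*d-.07*n    # tray underside centre
print('corner edge mm',(C+.1414*d)*1000)
X=(d-v)/2**.5; Y=(d+v)/2**.5
for c in ('top','scene'):
    im=vision.get_image(c); K=im['camera_matrix']; R=im['R'];t=im['t']
    G,H=np.meshgrid(np.arange(-20,101,.5),np.arange(-20,101,.5))
    W=C+.021*n+(G[...,None]*X+H[...,None]*Y)/1000
    q=(W@R.T+t)@K.T; q=(q[...,:2]/q[...,2:]).astype(np.float32)
    r=cv2.remap(im['frame'],q,None,cv2.INTER_CUBIC)
    cv2.imwrite(f'pics/r_{c}.png',cv2.resize(r,(400,400))[:,:,::-1])
import cv2
a=cv2.imread('pics/r_top.png');b=cv2.imread('pics/r_scene.png');cv2.imwrite('pics/r.png',np.hstack([a,b]))
```

```text
corner edge mm [ 782.4 -146.8    2.5]
```

View pics/r.png

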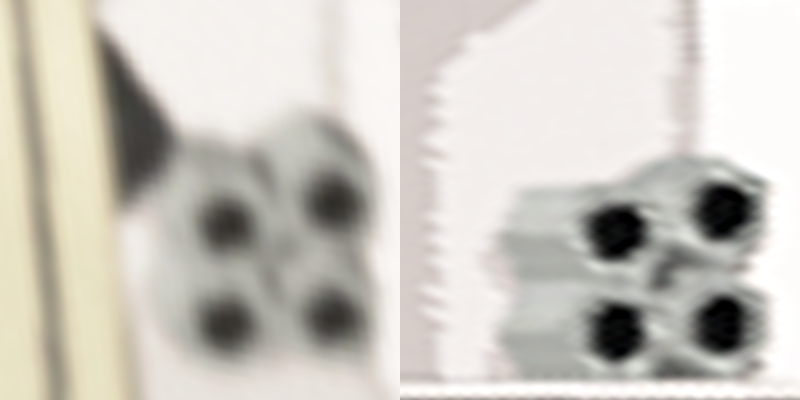

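The rectified view shows the four nuts packed 2×2 against both walls. The innermost hole is at about (79,76) mm, which is flush in the (95,95) corner. The wrist carries only half the weight, so the corner rests on the bench.

```bash
python3 -c "
from station import sign_off; print(sign_off())"
```

```text
the job is handed in; nothing more can be done
None
```

The job is handed in: the stray nut is in the tray, which is held by its grip at about 29°, pouring corner down on the bench. All four nuts are packed into that corner, and the flask, wash bottle and tip box were left where they stood.

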